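Close up the power distributor on the shed bench

TASK

The wiring work on the shed's power distributor is finished, so close it up: put the loose yellow guard back over its two pins in the breaker bay so that it lies flat on its posts, and press the clear breaker window above it and the blue and red socket covers down until each one clicks and stays fully shut. Leave the other things on the bench where they are.

Things in the scene. Friction and masses are not known exactly. Their poses are not given: they have to be found in the camera images.
- distributor: Sloping-front power distributor, fixed: grey wedge 360 wide, 170 deep, 122 high behind, in a steel tube frame 406 wide. Origin: centre of its underside; z up, x from its low front to its back, y to the left. Its face rises to the back at 35 deg, lower edge at x -85, z 30, normal (-0.574, 0, 0.819). On it from left to right: breaker bay under a clear window, blue cover, red cover.
- carry_bar (a point): Middle of the distributor's carrying bar, a 22 mm tube along y over its back, at (115, 0, 190) mm in the distributor's frame.
- guard_seat (a point): Where the guard's origin lies when seated, in the breaker bay, at (-17, 111, 90) mm in the distributor's frame. x up the slope, y the distributor's y, z the face normal. Four posts end level with it at x +-34, y +-36; 8 mm brass pins with round tips rise 16 mm from those at (34, 36) and (-34, -36). Bay walls rise 36 mm above it, 5 mm clear of the guard; breakers rise 30 mm from y -59 on.
- guard: Loose yellow terminal guard, about 0.11 kg, flat on the bench at the left or right: plate 96 (x) by 104 (y) by 4 mm, with a solid grip hump along x in its middle, 56 long, 24 wide across y, its top 30 mm above the underside. Square 13 mm holes at (34, 36) and (-34, -36) mm; it fits either way round (half turn). Origin: centre of the underside; z up through the hump.
- window (a joint): Clear window in a grey frame, 182 wide, 10 thick, reaching 127 mm from its hinge. 0 rad shut (along the 35 deg face), grows as it opens up and back; stop at 2.0. Stiff hinge (0.15 N m): it stays where left. Unpressed it rests on its latch at 0.06 to 0.09 rad; 8 to 10 N (press to 14) at point window_edge snaps it in, then it stays below 0.03. An unseated guard blocks it.
- window_hinge (a point): On the window's hinge line (along the distributor's y, at the window's upper, far edge), mid-width, in the plane of its underside; at (9, 82, 153) mm in the distributor's frame. Its axes turn with the window; -x points to the free edge, z out of the outer face.
- window_edge (a point): Place to press the window: on its outer face, middle of its width, 113 mm from the hinge line, 14 mm inside the free edge.
- blue_cover (a joint): Blue socket cover (the one next to the window), 76 wide, 10 thick, reaching 92 mm from its hinge at its upper, far edge; values as for the window. Stiff hinge (0.07 N m). Unpressed it rests on its latch at 0.06 to 0.10 rad; 8 to 10 N (press to 14) at point blue_cover_edge snaps it in, then it stays below 0.04.
- blue_cover_hinge (a point): On the blue cover's hinge line, as for the window; at (4, -52, 139) mm in the distributor's frame.
- blue_cover_edge (a point): Place to press the blue cover: on its outer face, middle of its width, 78 mm from the hinge line, 14 mm inside the free edge.
- red_cover (a joint): Red socket cover, the same as the blue one, beside it at the right end of the distributor.
- red_cover_hinge (a point): On the red cover's hinge line, as for the window; at (4, -134, 139) mm in the distributor's frame.
- red_cover_edge (a point): Place to press the red cover, as for the blue one.
- screw_tray: Bystander: dark steel tray of screws, 130 (x) by 90 (y), 35 high; origin at the underside's centre. On the side of the bench where the guard is not.
- jar_blue: Bystander: glass screw jar with a blue lid, 68 diameter, 94 high; origin at the underside's centre. Stands in front of the distributor.
- jar_red: Bystander: the same jar with a red lid. Stands in front of the distributor.
- tape_measure: Bystander: yellow tape measure, 75 (x) by 44 (y), 62 high; origin at the underside's centre. Stands in front of the distributor.
- hammer: Bystander: hammer 280 long lying along its x, left of the distributor; origin under its middle.
- screwdriver: Bystander: screwdriver 200 long lying along its x, right of the distributor; origin under its middle.
- offcut: Bystander: timber offcut 140 by 89, 38 high, at the right; origin at the underside's centre.
There are look-alikes about, which are no part of the job. Leave any purple look-alike of the guard alone.

How it is judged:
At the end, for the whole second after the job is handed in: The guard lies on its seat over both pins (origin within 5 mm, flat within 3 deg), the window is latched (below 0.03 rad), the blue and red covers are latched (below 0.04 rad), the guard is at rest, and no bystander was shifted by more than 20 mm (distance between guard and guard_seat below 0.005 m and angle between the z axis of guard and the z axis of guard_seat, either way round below 0.05 rad and value of joint window below 0.03 rad and value of joint each of blue_cover, red_cover below 0.04 rad and linear speed of guard below 0.02 m/s); the robot touches nothing.
It fails at once if a bystander (tray, jar, tape measure, hammer, screwdriver or offcut) is shifted by more than 20 mm (distance of any of screw_tray, jar_blue, jar_red, tape_measure, hammer, screwdriver, offcut from where it was at the start of the episode above 0.02 m).
It also fails if it takes over 70 s, if anything falls off the work surface, if the arm or the gripper's body presses on something with over 40 N, if the wrist force passes 120 N, or if a joint passes its speed limit or range.

ROBOT

A 6-joint arm with a two-finger parallel gripper is mounted at the origin on the work surface. World frame = base frame: x ahead of the robot, y to its left, z up, the work surface at z = 0. Lengths are in m, angles in rad, forces in N, time in s.
With the tool pointing down it reaches from about 0.375 to 0.925 m from the base axis. Payload 5.7 kg.
Tool frame: the origin (TCP) lies on the front face of the gripper's body, between the roots of the fingers; the fingertips stand env.tip_reach ahead of it and the grasp point (between the pads) lies 61 mm ahead of it (env.tip_reach is the distance from the TCP to the fingertips, in m); z points along the fingers, y is the line along which they close (so a half turn about z gives the same grasp; the last joint's range is limited). The gripper opens to 88 mm and grips with 3 to 60 N. Pads are 20 mm wide; open, the fingers measure 115 mm over their backs; the gripper's body (75 mm by 178 mm) begins 61 mm behind the grasp point.
Start: joints at [1.092, 0.359, 1.51, -0, 1.272, -0.115], TCP at [0.213, 0.561, 0.303] pointing down, gripper open.
Joint ranges: [-2.97, 2.97], [-1.01, 2.36], [0.21, 2.38], [-0.96, 4.11], [0.2, 2.71], [-2.98, 2.98]. Speed limits (rad/s): [2.39, 2.39, 3.14, 3.14, 3.14, 3.14].

INTERFACE

Orientations are given as [roll, pitch, yaw] about the fixed x, y, z axes, in that order (R = Rz(yaw) Ry(pitch) Rx(roll)).
In Python, from workcell import status, vision, order, env gives the robot as it stands.
- The arm moves only by the tool step_arm, never from a script. Its argument "rows" is text: rows parted by semicolons, each of 6 numbers parted by spaces: the shift along the world's x, y, z in m, then the turn, a rotation vector about the world's x, y, z in rad. A call has 1 to 8 rows; each row is the pose to reach, as a shift and turn from the pose commanded when the call began; what a row does not reach only later rows make up. A row lasts 1/8 s, in which the tool goes at most 62.5 mm and 10.7 degrees, less where a joint would pass 70% of its speed; a pose out of reach is approached as far as the arm can. A call with a gripper value outside its range is refused whole. "grip" is the opening, from 0 (shut) to 1 (fully open), set as the call begins (left out, the last holds). The fingers move at their own pace and stop on an object; "grip_force" is the grip in N (left out, the last holds). Time passes only in rows, so rows that repeat a pose let the fingers close. It gives the time, the measured TCP pose, the force, the opening and the grip force at its end, in the units of the state.
- status.state(): the state, without advancing time (a new reading comes with each control period).
- vision.grab_frame(name): name is "scene" or "side" or "wrist"; returns the picture (384x512x3 uint8, red, green, blue); there is no depth.
- vision.get_calibration(name): a dict with "fovy" (degrees; the focal length in pixels is half the picture's height over the tangent of half this angle, whatever the lens; pixels are square), "cx", "cy" (the principal point, pixels), "world_from_camera" (4x4, takes a point from camera to world coordinates); the wrist camera has in their place "hand_eye" (4x4, takes a point from camera to tool coordinates, whose origin is the TCP and whose axes are the flange's). Camera axes: x right, y down, z forward; pixel columns grow to the right and rows downward; lengths in m; the calibration is good to about 2 mm. The wrist camera is an equidistant fisheye: a pixel r from the principal point sees the ray r / f radians off the axis. A picture is of the moment at which its call begins: read the wrist's pose just before it. get_calibration takes no time and is no camera call.
- order.sign_off(): hands the job in; it is judged then, once.
The state is a dict: "time": time; "joint_positions": joint angles; "joint_vel": joint speeds; "joint_efforts": joint torques, N m; "position": TCP position; "tool_rot": TCP orientation; "wrist_force": force on the tool from outside, world axes, zero at the start; "moment": the same for the moment, N m; "finger_gap": opening from 0.0 (shut) to 1.0 (fully open); "grip_force": force on a finger pad.
Only numpy, scipy, OpenCV 4.12 (cv2) and the standard library are available. Lean on these libraries where they do the work, as an engineer would, in place of code of your own. Each camera call takes 0.05 s, during which the arm holds its last target. There are 200 camera calls.

## Working session

There is one attempt and no reset: what is moved stays moved. The work goes in short steps, Python scripts to look and compute and a tool call to move; the robot and the scene stay as the last step left them, time stands still between calls to the robot, and variables do not carry over. Pictures are saved under pics/ and viewed, at most 10 in all, crops included, and the job is handed in when it is done.

Besides the shell and the picture viewer there is one more tool, called after "Emit:" in YAML: its name, and indented under it one key for each argument. step_arm: Moves the arm, as the interface text tells. Its arguments: {"type":"object","properties":{"rows":{"type":"string"},"grip":{"type":"number"},"grip_force":{"type":"number"}},"required":["rows"]}

```bash
ls; mkdir -p pics
python3 - <<'E'
from workcell import status, vision, order, env
import cv2,numpy as np
print(status.state(), env.tip_reach)
for n in("scene","side","wrist"):
    f=vision.grab_frame(n); cv2.imwrite(f"pics/{n}0.png",cv2.cvtColor(f,cv2.COLOR_RGB2BGR)); 
    c=vision.get_calibration(n); print(n,{k:np.round(v,4).tolist() for k,v in c.items()})
E
```

```text
pics
{'time': 0.0, 'joint_positions': array([ 1.09188906e+00,  3.59495199e-01,  1.51145849e+00, -1.63553940e-05,
        1.27247770e+00, -1.15088786e-01]), 'joint_vel': array([ 1.30853847e-03, -1.59590593e-04, -1.31148337e-03,  2.20836332e-03,
       -1.68618618e-03, -6.59381521e-05]), 'joint_efforts': array([ 1.88171980e-03, -5.15370619e+01, -2.70727444e+01,  6.76591136e-02,
        3.48401559e-02, -1.76496087e-04]), 'position': array([0.21325449, 0.56022793, 0.30180538]), 'tool_rot': array([-3.13976428e+00, -1.95630750e-04,  2.77777882e+00]), 'wrist_force': array([ 0.27230954, -0.41667638, -0.41337608]), 'moment': array([-0.00216491,  0.00333542,  0.00825659]), 'grip_force': 0.0, 'finger_gap': 0.9982271290792546} 0.08
scene {'fovy': 49.4409, 'cx': 249.2669, 'cy': 180.6666, 'world_from_camera': [[0.15, 0.6581, -0.7378, 1.4949], [0.9885, -0.0864, 0.1239, -0.2109], [0.0178, -0.748, -0.6635, 1.0676], [0.0, 0.0, 0.0, 1.0]]}
side {'fovy': 51.9829, 'cx': 250.3701, 'cy': 195.5932, 'world_from_camera': [[0.9079, -0.2297, 0.3506, 0.0605], [-0.419, -0.5222, 0.7428, -0.8257], [0.0124, -0.8213, -0.5703, 0.7684], [0.0, 0.0, 0.0, 1.0]]}
wrist {'fovy': 65.7065, 'cx': 258.2616, 'cy': 192.91, 'hand_eye': [[0.0006, -0.9707, -0.2401, 0.0647], [1.0, 0.0002, 0.0016, -0.0006], [-0.0015, -0.2401, 0.9707, -0.0822], [0.0, 0.0, 0.0, 1.0]]}
```

View pics/scene0.png

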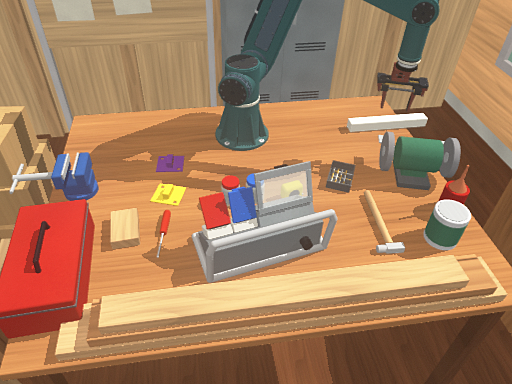

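View pics/side0.png

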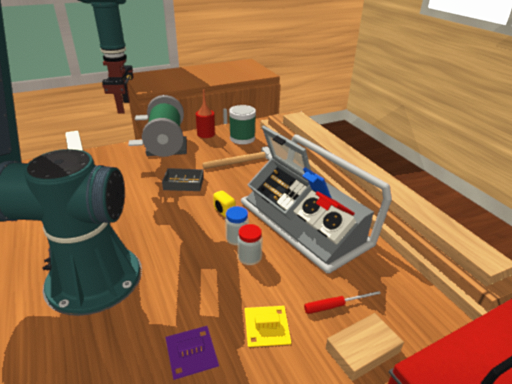

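Candidates for the guard are the yellow plate (scene 168,194; side 267,325), the purple look-alike (scene 170,162; side 190,352) and the yellow tape measure (side 223,203). I choose the yellow plate and will check it in close crops.

Run:
```python
import cv2
a=cv2.imread("pics/side0.png")[120:360,150:400]; cv2.imwrite("pics/side0c.png",cv2.resize(a,None,fx=2.5,fy=2.5,interpolation=cv2.INTER_CUBIC))
a=cv2.imread("pics/scene0.png")[150:285,145:345]; cv2.imwrite("pics/scene0c.png",cv2.resize(a,None,fx=4,fy=4,interpolation=cv2.INTER_CUBIC))
```

```text
(no output)
```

View pics/side0c.png

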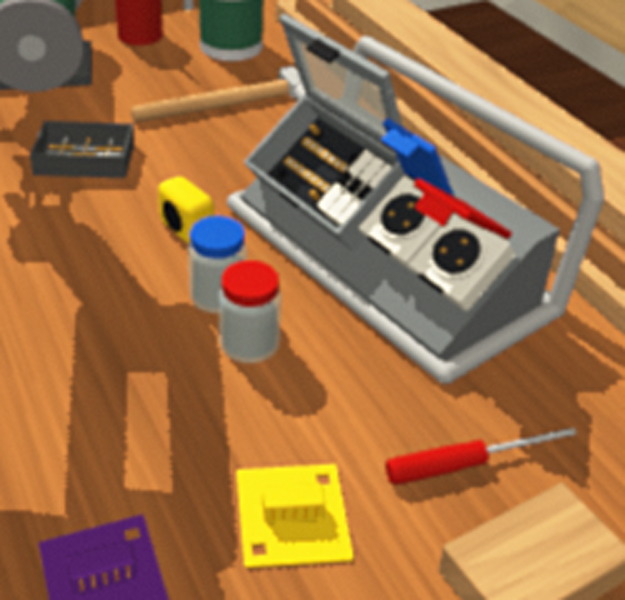

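View pics/scene0c.png

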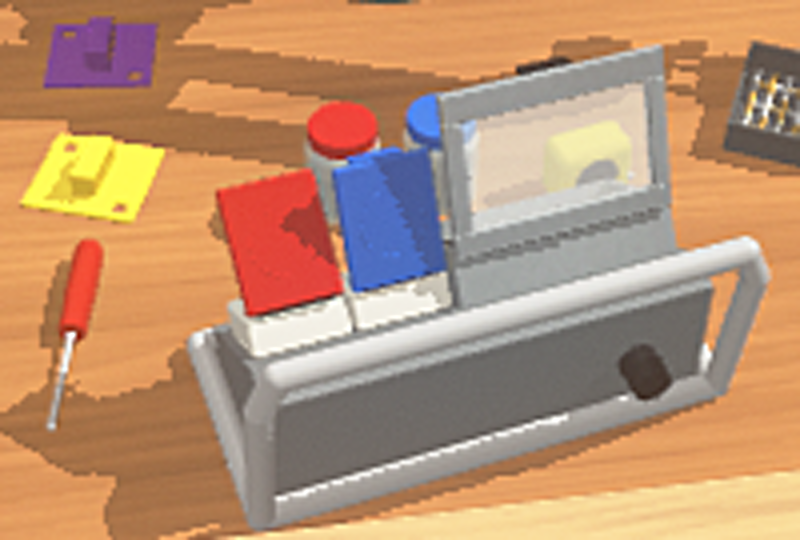

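The yellow guard is confirmed: hump, two square holes, side crop corners (235,468), (336,464), (353,560), (245,567). The scene crop gives the cover, window and carry-bar corners. Next I fit the poses.

```bash
cat > h.py <<'E'
import numpy as np
from workcell import status, vision, env
from scipy.spatial.transform import Rotation as R
from scipy.optimize import least_squares
cal={n:vision.get_calibration(n) for n in("scene","side")}
def proj(n,P):
    c=cal[n]; T=np.linalg.inv(c["world_from_camera"]); p=T[:3,:3]@np.asarray(P)+T[:3,3]
    f=192/np.tan(np.radians(c["fovy"]/2)); return np.array([c["cx"]+f*p[0]/p[2],c["cy"]+f*p[1]/p[2]])
def ray(n,uv,z):
    c=cal[n]; W=np.array(c["world_from_camera"]); f=192/np.tan(np.radians(c["fovy"]/2))
    d=W[:3,:3]@[(uv[0]-c["cx"])/f,(uv[1]-c["cy"])/f,1]; return W[:3,3]+d*(z-W[2,3])/d[2]
def side(u,v): return ("side",(u/2.5+150-.3,v/2.5+120-.3))
def scene(u,v): return ("scene",(u/4+145-.4,v/4+150-.4))
def T2(q,p): 
    c,s=np.cos(q[2]),np.sin(q[2]); return np.array([q[0]+c*p[0]-s*p[1],q[1]+s*p[0]+c*p[1],p[2]])
def lid(h,w,L,s,e,th):
    a=th-np.radians(35); d=np.array([-np.cos(a),0,np.sin(a)]); n=np.array([np.sin(a),0,np.cos(a)])
    return np.array(h)+d*L*e+n*.01+np.array([0,s*w/2,0])
E
python3 - <<'E'
from h import *
g=[(side(235,468),(-1,1)),(side(336,464),(1,1)),(side(353,560),(1,-1)),(side(245,567),(-1,-1)),
(scene(140,222),(1,1)),(scene(68,132),(-1,-1)),(scene(22,205),(1,-1)),(scene(165,148),(-1,1))]
f=lambda q:np.concatenate([proj(o[0],T2(q,(.048*a,.052*b,.004)))-o[1] for o,(a,b) in g])
r=least_squares(f,[.5,-.3,-.4],loss='soft_l1'); print("guard",r.x.round(4),f(r.x).round(1))
Bl,Rd,Wi=((.004,-.052,.139),.076,.092),((.004,-.134,.139),.076,.092),((.009,.082,.153),.182,.127)
o=[(scene(217,190),Rd,-1,1,1),(scene(312,170),Rd,1,1,1),(scene(245,312),Rd,-1,0,1),(scene(342,292),Rd,1,0,1),
(scene(335,165),Bl,-1,1,0),(scene(435,150),Bl,1,1,0),(scene(352,290),Bl,-1,0,0),(scene(445,270),Bl,1,0,0),
(scene(440,95),Wi,-1,1,2),(scene(662,45),Wi,1,1,2)]
k=[(scene(712,285),(.085,.18,.122)),(scene(265,375),(.115,-.192,.19)),(scene(755,250),(.115,.192,.19)),(side(365,45),(.115,.192,.19)),(side(590,172),(.115,-.192,.19))]
def F(q): return np.concatenate([proj(a[0],T2(q,lid(*b,s,e,q[3+i])))-a[1] for a,b,s,e,i in o]+[proj(a[0],T2(q,p))-a[1] for a,p in k])
for y0 in(-.4,0,.3):
  r=least_squares(F,[.6,-.05,y0,1.5,1.5,1.5],loss='soft_l1'); print("dist",r.x.round(4),r.cost)
print(F(r.x).round(1).reshape(-1,2).tolist())
for n,uv,z in[("jarblue",side(217,236),.094),("jarred",side(250,282),.094),("tape",side(186,190),.062),("tray",side(82,130),.035),("offcut",side(535,530),.038),("sd",side(437,460),.015),("hammer",side(215,95),.02)]:
  print(n,ray(*uv,z).round(3))
E
```

```text
guard [ 0.3454 -0.3197 -0.3497] [ 0.4  0.7 -0.6 -0.  -0.3 -1.  -0.3 -1.  -2.  -0.2 -2.   0.6  0.1 -0.3
  0.   0.7]
dist [ 0.6134 -0.0298  0.2025  1.7331  1.3566  1.785 ] 13.911737500947277
dist [ 0.6134 -0.0298  0.2025  1.7331  1.3566  1.785 ] 13.911737508506715
dist [ 0.6134 -0.0298  0.2025  1.7331  1.3565  1.785 ] 13.911737483778635
[[-0.0, -0.2], [0.7, -0.9], [0.3, -0.4], [0.5, -1.6], [-0.2, 2.1], [-0.9, 0.1], [0.1, -0.4], [0.5, -1.5], [-0.7, 0.6], [-0.2, 0.4], [0.5, 0.5], [-2.1, 2.1], [1.3, -0.5], [-2.8, -1.2], [3.2, 1.0]]
jarblue [ 0.401 -0.014  0.094]
jarred [ 0.402 -0.102  0.094]
tape [0.419 0.127 0.062]
tray [0.353 0.362 0.035]
offcut [ 0.518 -0.446  0.038]
sd [ 0.496 -0.331  0.015]
hammer [0.576 0.405 0.02 ]
```

```bash
cat >> h.py <<'E'
D=np.array([.6134,-.0298,.2025])
def toolR(tilt,yaw): # tool x toward -X', z down, tilted fwd by tilt, dist-yaw
    c,s=np.cos(tilt),np.sin(tilt)
    return R.from_euler('z',yaw)*R.from_matrix(np.array([[-c,0,s],[0,1,0],[-s,0,-c]]))
def delta(p,Rt):
    s=status.state(); r0=R.from_euler('xyz',s["tool_rot"])
    print("t",round(s["time"],2),"d",(np.array(p)-s["position"]).round(4),"rv",(Rt*r0.inv()).as_rotvec().round(3))
def wpx(P,s): # project world pt into wrist picture, given state
    c=vision.get_calibration("wrist"); H=np.array(c["hand_eye"]); r=R.from_euler('xyz',s["tool_rot"])
    p=r.inv().apply(np.array(P)-s["position"]); p=H[:3,:3].T@(p-H[:3,3])
    f=192/np.tan(np.radians(c["fovy"]/2)); th=np.arctan2(np.hypot(p[0],p[1]),p[2]); k=f*th/np.hypot(p[0],p[1])
    return np.array([c["cx"]+k*p[0],c["cy"]+k*p[1]])
N35=np.radians(35)
E
python3 - <<'E'
from h import *
delta((.42,.25,.33),toolR(0,.2025)); delta((.49,.058,.213),toolR(N35,.2025)); delta((.345,-.32,.2),toolR(0,-.35))
E
```

```text
t 0.15 d [ 0.2067 -0.3103  0.028 ] rv [ 0.001 -0.     0.566]
t 0.15 d [ 0.2767 -0.5023 -0.089 ] rv [-0.049 -0.617  0.549]
t 0.15 d [ 0.1317 -0.8803 -0.102 ] rv [ 0.001 -0.001  0.014]
```

Emit:
step_arm:
  rows: "0.207 -0.31 0.028 0 0 0.566; 0.207 -0.31 0.028 0 0 0.566; 0.207 -0.31 0.028 0 0 0.566; 0.207 -0.31 0.028 0 0 0.566; 0.207 -0.31 0.028 0 0 0.566; 0.277 -0.502 -0.03 -0.049 -0.617 0.549; 0.277 -0.502 -0.06 -0.049 -0.617 0.549; 0.277 -0.502 -0.089 -0.049 -0.617 0.549"

```text
time: 1.15
position: [0.4454, 0.1669, 0.2721]
tool_rot: [3.132, 0.508, -2.937]
wrist_force: [1.2, 1.0, -1.3]
finger_gap: 1.0
grip_force: 0.0
```

Run:
```python
from h import *
delta((.49,.058,.213),toolR(N35,.2025))
```

```text
t 1.15 d [ 0.0446 -0.1089 -0.0591] rv [ 0.013 -0.103 -0.007]
```

Emit:
step_arm:
  rows: "0.03 -0.108 -0.03 0.013 -0.103 -0.007; 0.045 -0.109 -0.059 0.013 -0.103 -0.007; 0.045 -0.109 -0.059 0.013 -0.103 -0.007; 0.045 -0.109 -0.059 0.013 -0.103 -0.007"

```text
time: 1.65
position: [0.485, 0.0778, 0.2206]
tool_rot: [3.125, 0.6, -2.938]
wrist_force: [0.3, 0.9, -0.0]
finger_gap: 1.003
grip_force: 0.0
```

```bash
python3 - <<'E'
from h import *
import cv2,json
s=status.state(); f=vision.grab_frame("wrist"); cv2.imwrite("pics/w1.png",cv2.cvtColor(f,cv2.COLOR_RGB2BGR))
json.dump({k:np.array(v).tolist() for k,v in s.items()},open("w1.json","w"))
print(s["position"],s["tool_rot"],s["joint_positions"].round(2))
A=lambda x,y,z:T2(D,(-.017+x*np.cos(N35)-z*np.sin(N35),.111+y,.09+x*np.sin(N35)+z*np.cos(N35)))
for n,p in[("pin++",(.034,.036,.016)),("pin--",(-.034,-.036,.016)),("post+-",(.034,-.036,0)),("post-+",(-.034,.036,0))]: print(n,wpx(A(*p),s))
E
python3 -c "
import cv2;a=cv2.imread('pics/w1.png');cv2.imwrite('pics/w1b.png',cv2.resize(a,(800,600),interpolation=cv2.INTER_CUBIC))"
```

```text
[0.48498049 0.07781412 0.22061031] [ 3.12547912  0.59969572 -2.93754195] [-0.1   0.18  2.23  0.88  0.24 -2.69]
pin++ [275.3144313 242.7440536]
pin-- [182.73641317 160.02442888]
post+- [191.5106454  235.43856365]
post-+ [275.05722897 156.82798426]
```

View pics/w1b.png

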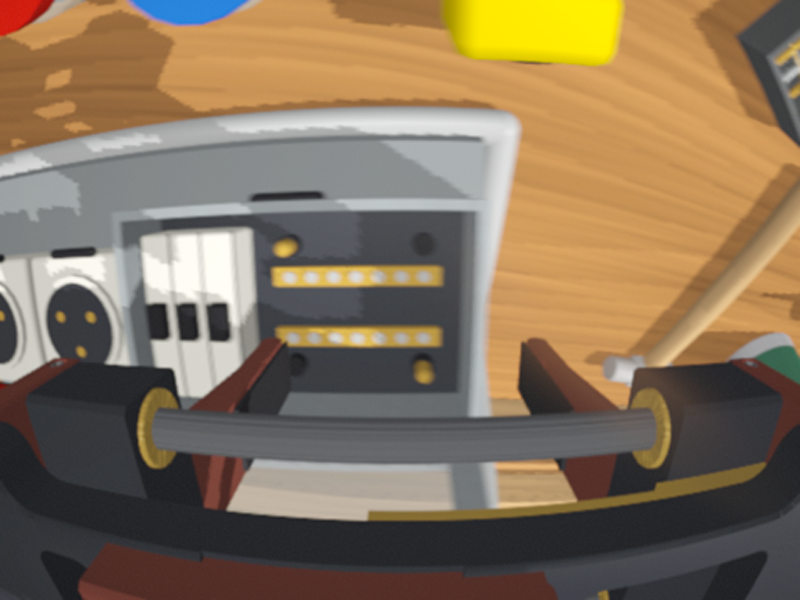

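The bay is visible in the enlarged picture: brass pins at (424,367) and (285,243), bare posts at (297,362) and (423,241). I fit the correction to the distributor pose, then test how close the arm can get in this tilted posture.

```bash
cat >> h.py <<'E'
def A(x,y,z,D=D): return T2(D,(-.017+x*np.cos(N35)-z*np.sin(N35),.111+y,.09+x*np.sin(N35)+z*np.cos(N35)))
E
python3 - <<'E'
from h import *
import json
s={k:np.array(v) for k,v in json.load(open("w1.json")).items()}
o=[((424,367),(.034,.036,.014)),((285,243),(-.034,-.036,.014)),((297,362),(.034,-.036,0)),((423,241),(-.034,.036,0))]
f=lambda q:np.concatenate([wpx(A(*p,q),s)-np.array(u)/1.5625+.2 for u,p in o])
def g(q): return np.r_[f(q[:3]),(q[2]-.2025)*300]
r=least_squares(g,D); print(r.x.round(4),f(r.x).round(1),f(D).round(1))
delta(A(0,0,.11,r.x),toolR(N35,.2025))
E
```

```text
[ 0.609  -0.0328  0.2027] [ 1.8  3.9 -2.5 -0.3 -1.6  0.8  2.3 -1.8] [4.  7.1 1.1 4.4 1.6 4.  4.5 2.8]
t 1.7 d [ 0.0221 -0.016  -0.0396] rv [-0.007 -0.012 -0.012]
```

Emit:
step_arm:
  rows: "0.022 -0.016 -0.03 0 0 0; 0.022 -0.016 -0.03 0 0 0; 0.022 -0.016 -0.03 0 0 0; 0.022 -0.016 -0.03 0 0 0"

```text
time: 2.2
position: [0.5074, 0.0644, 0.1949]
tool_rot: [3.126, 0.595, -2.936]
wrist_force: [0.1, -1.0, 0.1]
finger_gap: 0.998
grip_force: 0.0
```

Run:
```python
from h import *
import cv2,json
s=status.state(); f=vision.grab_frame("wrist"); cv2.imwrite("pics/w2.png",cv2.resize(cv2.cvtColor(f,cv2.COLOR_RGB2BGR)[90:270,130:330],None,fx=3,fy=3,interpolation=cv2.INTER_CUBIC))
json.dump({k:np.array(v).tolist() for k,v in s.items()},open("w2.json","w"))
print(s["position"],s["tool_rot"],s["joint_positions"].round(3),s["joint_vel"].round(3))
```

```text
[0.50741879 0.06442725 0.1949498 ] [ 3.12600271  0.59452576 -2.93578969] [-0.128  0.266  2.217  1.134  0.22  -2.976] [ 0.001 -0.004 -0.001  0.014 -0.003 -0.013]
```

View pics/w2.png

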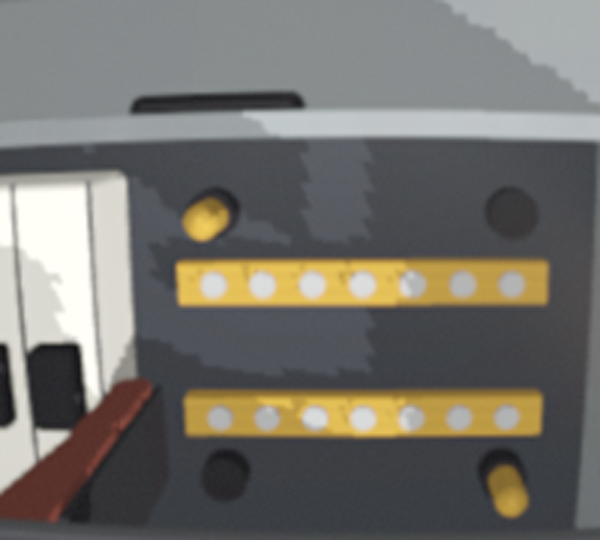

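Run:
```python
from h import *
import json
L=lambda n:{k:np.array(v) for k,v in json.load(open(n)).items()}
s=L("w2.json"); s1=L("w1.json")
o=[((509,490),(.034,.036,.012)),((203,221),(-.034,-.036,.012)),((226,475),(.034,-.036,0)),((512,213),(-.034,.036,0))]
def f(q,z=0): return np.concatenate([wpx(A(*p,q)+[0,0,z],s)-np.array(u)/3-[129.7,89.7] for u,p in o])
r=least_squares(lambda q:np.r_[f(q[:3]),(q[2]-.2025)*300],D); print(r.x.round(4),f(r.x).round(1),f(D).round(1))
r=least_squares(lambda q:np.r_[f(q[:3],q[3]),(q[2]-.2025)*300],np.r_[D,0]); print("with z",r.x.round(4),f(r.x[:3],r.x[3]).round(1))
# kinematics
s0=dict(joint_positions=np.array([1.09188906,.359495199,1.51145849,0,1.2724777,-.115088786]),position=np.array([.21325449,.56022793,.30180538]),tool_rot=np.array([-3.13976428,-.000195630750,2.77777882]))
E=lambda a,t:R.from_euler(a,t)
def fk(j,p):
    a1,h,l2,a3,l3,Lt=p
    A1=E('z',j[0]); A2=A1*E('y',j[1]); A3=A2*E('y',j[2]); A5=A3*E('z',j[3])*E('y',j[4])
    return A1.apply([a1,0,h])+A2.apply([0,0,l2])+A3.apply([a3,0,l3])+A5.apply([0,0,Lt]),A5
S=[s0,s1,s]
for q in S:
    r6=fk(q["joint_positions"],[0]*6)[1]*E('z',q["joint_positions"][5]); print((r6.inv()*E('xyz',q["tool_rot"])).as_rotvec().round(3))
k=least_squares(lambda p:np.concatenate([fk(q["joint_positions"],p)[0]-q["position"] for q in S]),[0,.4,.4,0,.4,.2]); print(k.x.round(4),k.cost,k.fun.round(4))
```

```text
[ 0.6123 -0.0314  0.2031] [ 1.1  2.7 -0.9 -1.  -1.2  1.4  1.1 -0.8] [2.6 3.6 1.3 0.5 0.7 2.4 2.7 0.7]
with z [ 0.6165 -0.0305  0.2032 -0.0041] [-0.2  0.8  0.6 -0.4 -0.1 -0.2 -0.3 -0.1]
[ 0.    -0.     1.571]
[-0.    -0.     1.571]
[-0.    -0.     1.571]
[-0.2912  0.6076  0.8745  0.2712  0.6914  0.6615] 0.0024040230149447836 [ 0.0611 -0.0317 -0.0006  0.001  -0.0035  0.0048 -0.001   0.0026 -0.0042]
```

```bash
cat >> h.py <<'E'
D=np.array([.6134,-.0305,.203])
E=lambda a,t:R.from_euler(a,t)
def fk(j,p):
    a1,h,l2,a3,l3,Lt,b=p
    A1=E('z',j[0]); A2=A1*E('y',j[1]); A3=A2*E('y',j[2]); A5=A3*E('z',j[3])*E('y',j[4])
    return A1.apply([a1,b,h])+A2.apply([0,0,l2])+A3.apply([a3,0,l3])+A5.apply([0,0,Lt]),A5*E('z',j[5]+np.pi/2)
E
python3 - <<'E'
from h import *
import json
L=lambda n:{k:np.array(v) for k,v in json.load(open(n)).items()}
s0=dict(joint_positions=np.array([1.09188906,.359495199,1.51145849,0,1.2724777,-.115088786]),position=np.array([.21325449,.56022793,.30180538]))
S=[s0,L("w1.json"),L("w2.json")]
k=least_squares(lambda p:np.concatenate([np.concatenate([fk(q["joint_positions"],p)[0]-q["position"] for q in S]),.0005*(p-[0,.4,.4,0,.4,.2,.07])]),[0,.4,.4,0,.4,.2,.07]); print(k.x.round(4).tolist(),k.fun.round(4))
json.dump(k.x.tolist(),open("kin.json","w"))
lo=np.array([-2.97,-1.01,.21,-.96,.2,-2.98]);hi=np.array([2.97,2.36,2.38,4.11,2.71,2.98])
def ik(p,Rt):
    f=lambda j:(lambda P:np.r_[(P[0]-p)*5,(P[1].inv()*Rt).as_rotvec()])(fk(j,k.x))
    best=None
    for j0 in(S[2]["joint_positions"],[.1,.3,2,.5,.5,-2],[.1,.3,2,0,.4,-1.9],[.1,.3,2,0,.4,1.2],[-.7,.3,2,0,.8,-1.9]):
        r=least_squares(f,np.clip(j0,lo+.01,hi-.01),bounds=(lo,hi))
        if best is None or r.cost<best.cost-1e-7: best=r
    return best.x.round(2),round(best.cost,5)
for T in(35,30,25,20):
  t=np.radians(T)
  for hgt in(.11,.026):
    g=A(-.008,0,hgt-.006,D); Rt=toolR(t,D[2]); p=g-Rt.apply([0,0,.061]); print(T,hgt,*ik(p,Rt))
  b=N35-t; Rt=toolR(-b,-.35); print(" grasp",*ik(np.array([.3454,-.3197,.02])-Rt.apply([0,0,.061]),Rt))
E
```

```text
[-0.0, 0.2665, 0.6111, 0.1122, 0.4336, 0.3014, 0.0689] [-0.      0.     -0.      0.     -0.      0.     -0.      0.     -0.
 -0.     -0.0001  0.0001  0.0001  0.      0.0001 -0.    ]
35 0.11 [-0.16  0.17  2.26  1.01  0.24 -2.87] 0.0
35 0.026 [-0.11  0.37  2.18  1.15  0.2  -2.98] 0.00313
 grasp [-0.89  0.51  2.   -0.    0.63 -2.11] 0.0
30 0.11 [-0.13  0.16  2.19  0.53  0.33 -2.37] 0.0
30 0.026 [-0.1   0.37  2.16  0.94  0.2  -2.76] 0.00012
 grasp [-0.86  0.54  1.93 -0.06  0.75 -2.03] 0.0
25 0.11 [-0.11  0.17  2.12  0.3   0.45 -2.13] 0.0
25 0.026 [-0.07  0.36  2.1   0.42  0.28 -2.23] 0.0
 grasp [-0.83  0.57  1.87 -0.11  0.86 -1.98] 0.0
20 0.11 [-0.08  0.18  2.05  0.18  0.58 -1.99] 0.0
20 0.026 [-0.05  0.37  2.03  0.21  0.42 -2.01] 0.0
 grasp [-0.81  0.61  1.8  -0.14  0.97 -1.93] 0.0
```

Run:
```python
from h import *
b=np.radians(13); Rt=toolR(-b,-.35); g=T2((.3454,-.3197,-.35),(-.005,0,.027)); p=g-Rt.apply([0,0,.061]); print(p.round(4))
delta(p+[0,0,.09],Rt)
```

```text
[ 0.3536 -0.3227  0.0864]
t 2.25 d [-0.154  -0.3871 -0.0186] rv [ 0.044  0.831 -0.527]
```

Emit:
step_arm:
  rows: "-0.04 -0.01 0.045 0 0.12 0; -0.08 -0.03 0.09 0.01 0.25 0; -0.12 -0.08 0.1 0.02 0.4 -0.1; -0.13 -0.14 0.1 0.02 0.55 -0.2; -0.14 -0.2 0.09 0.03 0.7 -0.3; -0.15 -0.26 0.07 0.044 0.831 -0.4; -0.154 -0.32 0.04 0.044 0.831 -0.527; -0.154 -0.387 -0.018 0.044 0.831 -0.527"

```text
time: 3.25
position: [0.3606, -0.2512, 0.2222]
tool_rot: [-3.136, -0.225, 2.787]
wrist_force: [0.9, 0.1, 0.4]
finger_gap: 1.001
grip_force: 0.0
```

Emit:
step_arm:
  rows: "0 0 0 0 0 0; 0 0 0 0 0 0"

```text
time: 3.5
position: [0.3595, -0.2478, 0.222]
tool_rot: [-3.14, -0.228, 2.789]
wrist_force: [0.4, -0.4, 0.4]
finger_gap: 0.999
grip_force: 0.0
```

Run:
```python
from h import *
import cv2,json
b=np.radians(13); Rt=toolR(-b,-.35); g=T2((.3454,-.3197,-.35),(-.005,0,.027)); p=g-Rt.apply([0,0,.061]); delta(p+[0,0,.09],Rt)
s=status.state(); f=vision.grab_frame("wrist"); I=cv2.cvtColor(f,cv2.COLOR_RGB2BGR)
json.dump({k:np.array(v).tolist() for k,v in s.items()},open("w3.json","w"))
c=cv2.resize(I,(800,600),interpolation=cv2.INTER_CUBIC)
for a,d in[(1,1),(1,-1),(-1,1),(-1,-1)]:
    u=wpx(T2((.3454,-.3197,-.35),(.034*a,.036*d,.004)),s); u2=wpx(T2((.3454,-.3197,-.35),(.048*a,.052*d,.004)),s); print(a,d,u.round(1),(u2*1.5625).round(0))
    cv2.circle(c,tuple(np.int32(u2*1.5625)),3,(255,0,0),1)
cv2.imwrite("pics/w3.png",c)
```

```text
t 3.5 d [-0.0059 -0.0749 -0.0456] rv [ 0.001 -0.002  0.002]
1 1 [225.2 271.5] [375. 443.]
1 -1 [162.  269.2] [234. 438.]
-1 1 [224.3 209.3] [374. 306.]
-1 -1 [159.6 208.9] [228. 306.]
```

View pics/w3.png

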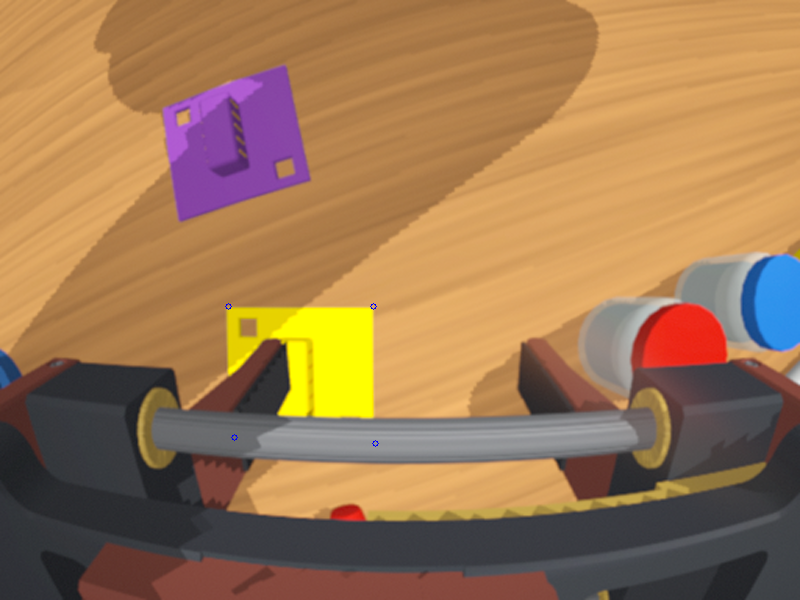

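Emit:
step_arm:
  rows: "-0.003 -0.045 -0.02 0 0 0; -0.006 -0.075 -0.046 0 0 0; -0.006 -0.075 -0.07 0 0 0; -0.006 -0.075 -0.1 0 0 0; -0.006 -0.075 -0.12 0 0 0; -0.006 -0.075 -0.135 0 0 0; -0.006 -0.075 -0.135 0 0 0; -0.006 -0.075 -0.135 0 0 0"

```text
time: 4.55
position: [0.3545, -0.3236, 0.0874]
tool_rot: [-3.14, -0.226, 2.79]
wrist_force: [0.6, 0.3, 0.2]
finger_gap: 1.0
grip_force: 0.0
```

Emit:
step_arm:
  rows: "0 0 0 0 0 0; 0 0 0 0 0 0; 0 0 0 0 0 0; 0 0 0 0 0 0; 0 0 0 0 0 0; 0 0 0 0 0 0"
  grip: 0
  grip_force: 25

```text
time: 5.3
position: [0.354, -0.3236, 0.0866]
tool_rot: [-3.14, -0.228, 2.789]
wrist_force: [-0.0, -0.5, 0.6]
finger_gap: 0.36
grip_force: 0.0
```

Run:
```python
from h import *
b=np.radians(13); Rt=toolR(-b,-.35); g=T2((.3454,-.3197,-.35),(-.005,0,.027)); delta(g-Rt.apply([0,0,.061]),Rt)
s=status.state();print(s["finger_gap"]*88)
```

```text
t 5.3 d [-0.0004  0.0009 -0.0001] rv [ 0.001 -0.001  0.002]
31.660083244530586
```

Fingers still closing.

Emit:
step_arm:
  rows: "0 0 0 0 0 0; 0 0 0 0 0 0; 0 0 0 0 0 0; 0 0 0 0 0 0"

```text
time: 5.8
position: [0.354, -0.3236, 0.0866]
tool_rot: [-3.14, -0.227, 2.79]
wrist_force: [0.3, 0.5, -0.6]
finger_gap: 0.273
grip_force: 25.0
```

Run:
```python
from h import *
import json
s=status.state(); r=R.from_euler('xyz',s["tool_rot"]); print(s["finger_gap"]*88)
# tool pose in guard frame (guard at rest, y centred by the grip)
G=E('z',-.35); gp=np.array([.3454,-.3197,0])
tp=G.inv().apply(s["position"]-gp); tr=G.inv()*r; print(tp)
json.dump([tp.tolist(),tr.as_quat().tolist()],open("grasp.json","w"))
S=E('z',D[2])*E('y',-N35)
for h in(.16,.05,.02,0):
    print(h); delta(A(0,0,h,D)+S.apply(tp),S*tr)
```

```text
23.994697352158
[ 0.00944883 -0.00073187  0.08660104]
0.16
t 5.8 d [0.0895 0.3707 0.2108] rv [-0.045 -0.617  0.536]
0.05
t 5.8 d [0.1513 0.3835 0.1207] rv [-0.045 -0.617  0.536]
0.02
t 5.8 d [0.1682 0.3869 0.0961] rv [-0.045 -0.617  0.536]
0
t 5.8 d [0.1794 0.3893 0.0798] rv [-0.045 -0.617  0.536]
```

Emit:
step_arm:
  rows: "0 0 0.05 0 0 0; 0 0 0.11 0 0 0; 0.01 0.02 0.17 0 -0.1 0.05; 0.03 0.07 0.21 -0.01 -0.2 0.15; 0.05 0.13 0.211 -0.02 -0.3 0.25; 0.06 0.19 0.211 -0.03 -0.4 0.35; 0.07 0.25 0.211 -0.04 -0.5 0.45; 0.08 0.31 0.211 -0.045 -0.617 0.536"

```text
time: 6.8
position: [0.4336, -0.012, 0.2979]
tool_rot: [-3.141, 0.387, -2.937]
wrist_force: [1.9, 0.3, -2.2]
finger_gap: 0.271
grip_force: 25.0
```

```bash
cat >> h.py <<'E'
import json
def seatpose(h,dx=0,dy=0):
    tp,q=json.load(open("grasp.json")); S=E('z',D[2])*E('y',-N35); tp[1]=0
    return A(dx,dy,h,D)+S.apply(tp),S*R.from_quat(q)
E
python3 - <<'E'
from h import *
delta(*seatpose(.16));delta(*seatpose(.05))
E
```

```text
t 6.8 d [ 0.0098  0.0599 -0.0004] rv [-0.     0.004 -0.003]
t 6.8 d [ 0.0716  0.0726 -0.0906] rv [-0.     0.004 -0.003]
```

Emit:
step_arm:
  rows: "0.01 0.06 0 0 0.004 -0.003; 0.01 0.06 0 0 0.004 -0.003; 0.03 0.064 -0.03 0 0.004 -0.003; 0.05 0.068 -0.06 0 0.004 -0.003; 0.06 0.07 -0.075 0 0.004 -0.003; 0.072 0.073 -0.09 0 0.004 -0.003; 0.072 0.073 -0.09 0 0.004 -0.003; 0.072 0.073 -0.09 0 0.004 -0.003"

```text
time: 7.8
position: [0.5056, 0.058, 0.2077]
tool_rot: [3.141, 0.379, -2.945]
wrist_force: [0.7, 0.6, -1.6]
finger_gap: 0.27
grip_force: 25.0
```

Run:
```python
from h import *
import cv2
for h in(.05,.035,.02,.012,.0):delta(*seatpose(h))
s=status.state(); f=vision.grab_frame("wrist"); print(s["joint_positions"].round(2))
cv2.imwrite("pics/w4.png",cv2.resize(cv2.cvtColor(f,cv2.COLOR_RGB2BGR)[80:280,120:340],None,fx=3,fy=3,interpolation=cv2.INTER_CUBIC))
# where the plate should show in the picture if held as assumed
tp,q=json.load(open("grasp.json")); r=R.from_euler('xyz',s["tool_rot"])*R.from_quat(q).inv(); o=s["position"]-r.apply([tp[0],0,tp[2]])
for a,b in[(-1,1),(-1,-1),(1,1),(1,-1)]: print("corner",a,b,((wpx(o+r.apply([.048*a,.052*b,.004]),s)-[120,80])*3).round(0))
print("bay corner lower-left/right", [((wpx(A(-.053,y,.036,D),s)-[120,80])*3).round(0) for y in(-.057,.057)])
```

```text
t 7.8 d [-0.0004  0.0025 -0.0004] rv [-0.    -0.005  0.003]
t 7.8 d [ 0.0081  0.0042 -0.0127] rv [-0.    -0.005  0.003]
t 7.8 d [ 0.0165  0.006  -0.025 ] rv [-0.    -0.005  0.003]
t 7.8 d [ 0.021   0.0069 -0.0315] rv [-0.    -0.005  0.003]
t 7.8 d [ 0.0277  0.0083 -0.0413] rv [-0.    -0.005  0.003]
[-0.08  0.24  2.06  0.22  0.49 -2.03]
corner -1 1 [672. 263.]
corner -1 -1 [163. 264.]
corner 1 1 [657. 708.]
corner 1 -1 [180. 709.]
bay corner lower-left/right [array([175., 250.]), array([679., 248.])]
```

View pics/w4.png

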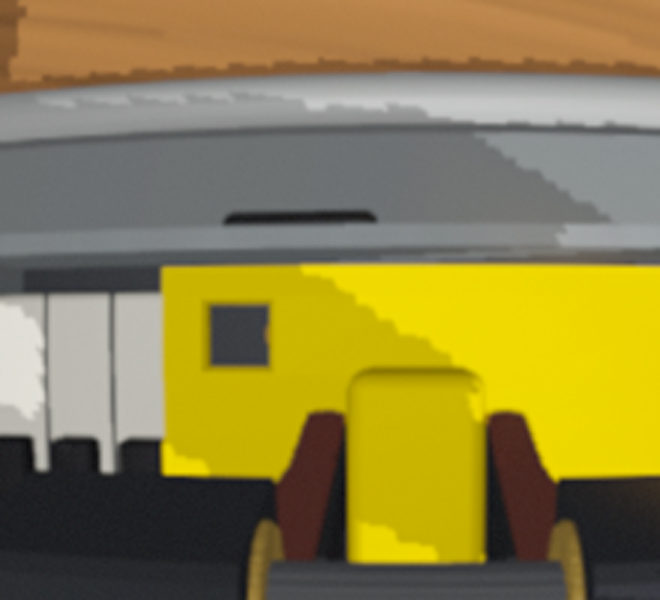

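Held plate corner shows at (162,266), predicted (163,264); the hole at (240,335) shows a pin glint on its right, which agrees with the remaining +2.5 mm in y.

Emit:
step_arm:
  rows: "0 0.0025 0 0 -0.005 0.003; 0.004 0.0034 -0.006 0 -0.005 0.003; 0.008 0.0042 -0.0127 0 -0.005 0.003; 0.0125 0.005 -0.019 0 -0.005 0.003; 0.0165 0.006 -0.025 0 -0.005 0.003; 0.0165 0.006 -0.025 0 -0.005 0.003; 0.0165 0.006 -0.025 0 -0.005 0.003; 0.0165 0.006 -0.025 0 -0.005 0.003"

```text
time: 8.85
position: [0.5224, 0.065, 0.1828]
tool_rot: [-3.142, 0.385, -2.94]
wrist_force: [-0.2, 0.3, -2.2]
finger_gap: 0.271
grip_force: 25.0
```

Run:
```python
from h import *
for h in(.02,.012,.0):delta(*seatpose(h))
```

```text
t 8.85 d [-0.0003 -0.0009 -0.    ] rv [-0.     0.001 -0.001]
t 8.85 d [ 0.0042 -0.     -0.0066] rv [-0.     0.001 -0.001]
t 8.85 d [ 0.0109  0.0014 -0.0164] rv [-0.     0.001 -0.001]
```

Emit:
step_arm:
  rows: "0 -0.0008 0 0 0 0; 0.002 -0.0004 -0.003 0 0 0; 0.004 0 -0.0065 0 0 0; 0.006 0.0003 -0.01 0 0 0; 0.0085 0.0008 -0.013 0 0 0; 0.0085 0.0008 -0.013 0 0 0"

```text
time: 9.6
position: [0.5311, 0.0658, 0.1693]
tool_rot: [3.142, 0.384, -2.94]
wrist_force: [0.2, 0.5, -1.5]
finger_gap: 0.272
grip_force: 25.0
```

Run:
```python
from h import *
for h in(.004,0,-.005):delta(*seatpose(h))
s=status.state();print(s["wrist_force"],s["moment"])
```

```text
t 9.6 d [-0.      0.0001  0.0004] rv [-0.     0.001 -0.001]
t 9.6 d [ 0.0022  0.0005 -0.0029] rv [-0.     0.001 -0.001]
t 9.6 d [ 0.005   0.0011 -0.007 ] rv [-0.     0.001 -0.001]
[ 0.17106098  0.47421204 -1.51785871] [-0.0608174   0.31507773 -0.00497857]
```

Emit:
step_arm:
  rows: "0.0012 0.0003 -0.0015 0 0 0; 0.0022 0.0005 -0.003 0 0 0; 0.0035 0.0008 -0.005 0 0 0; 0.0035 0.0008 -0.005 0 0 0"

```text
time: 10.1
position: [0.534, 0.0664, 0.1656]
tool_rot: [-3.141, 0.385, -2.94]
wrist_force: [-9.5, -3.9, 15.1]
finger_gap: 0.271
grip_force: 25.0
```

Contact came exactly at seat height, along the normal. Release and retreat.

Emit:
step_arm:
  rows: "-0.001 -0.0002 0.0015 0 0 0; -0.001 -0.0002 0.0015 0 0 0; -0.001 -0.0002 0.0015 0 0 0; -0.001 -0.0002 0.0015 0 0 0; -0.014 -0.003 0.022 0 0 0; -0.03 -0.006 0.045 0 0 0; -0.05 -0.01 0.08 0 0 0; -0.07 -0.014 0.11 0 0 0"
  grip: 0.5

```text
time: 11.1
position: [0.4639, 0.0524, 0.2755]
tool_rot: [-3.141, 0.385, -2.94]
wrist_force: [0.4, 0.2, -0.8]
finger_gap: 0.498
grip_force: 0.0
```

Run:
```python
from h import *
import cv2
s=status.state(); f=vision.grab_frame("wrist"); print(s["position"],s["tool_rot"])
c=cv2.resize(cv2.cvtColor(f,cv2.COLOR_RGB2BGR),(800,600),interpolation=cv2.INTER_CUBIC)
for a,b in[(-1,1),(-1,-1),(1,1),(1,-1)]:
  for x,y,z in((.048,.052,.004),(.034,.036,.016)): cv2.circle(c,tuple(np.int32(wpx(A(x*a,y*b,z,D),s)*1.5625)),3,(255,0,0),1)
cv2.imwrite("pics/w5.png",c)
# window sweep: fingertips midpoint path, tool vertical-ish
```

```text
[0.46389599 0.05244415 0.27553556] [-3.14142332  0.38450445 -2.94004034]
```

View pics/w5.png

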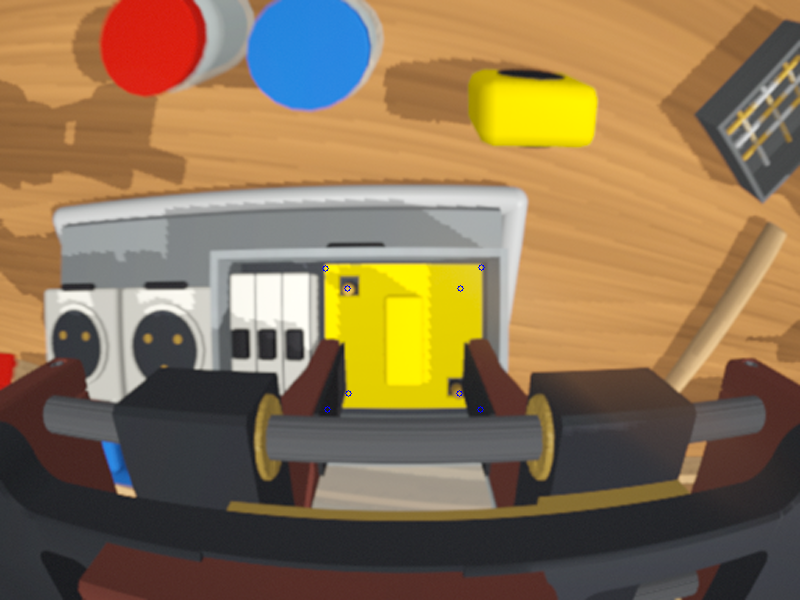

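Guard is seated: corners match (325,267)–(481,267) and the pins show in both holes at (349,287) and (456,388). Next, plan the cover sweeps.

```bash
cat >> h.py <<'E'
kin=json.load(open("kin.json"))
lo=np.array([-2.97,-1.01,.21,-.96,.2,-2.98]);hi=np.array([2.97,2.36,2.38,4.11,2.71,2.98])
def ik(p,Rt,j0):
    f=lambda j:(lambda P:np.r_[(P[0]-p)*5,(P[1].inv()*Rt).as_rotvec()])(fk(j,kin))
    r=least_squares(f,np.clip(j0,lo+.01,hi-.01),bounds=(lo,hi)); return r.x,r.cost
def lidpose(h,rho,a,c,T,y):
    a,T=np.radians(a),np.radians(T); d=np.array([-np.cos(a),0,np.sin(a)]); n=np.array([np.sin(a),0,np.cos(a)])
    p=np.array([h[0],y,h[2]])+d*rho+n*(.01+c); Rt=toolR(T,D[2]); return T2(D,p)-Rt.apply([0,0,env.tip_reach]),Rt
W,B,Rc=(.009,.082,.153),(.004,-.052,.139),(.004,-.134,.139)
def plan(h,y,seq):
    s=status.state(); r0=R.from_euler('xyz',s["tool_rot"]); j=s["joint_positions"]
    print("now",s["position"].round(4))
    for rho,a,c,T in seq:
        p,Rt=lidpose(h,rho,a,c,T,y); j,e=ik(p,Rt,j)
        print((a,T),"d",(p-s["position"]).round(3),"rv",(Rt*r0.inv()).as_rotvec().round(3),"j5",j[4].round(2),"j6",j[5].round(2),"e",round(e,5))
E
python3 - <<'E'
from h import *
plan(W,.09,[(.150,67,.03,0),(.085,67,.03,0),(.095,62,0,0),(.105,45,0,0),(.11,30,0,3),(.115,15,0,8),(.118,0,0,12),(.12,-15,0,18),(.122,-25,0,22),(.122,-31,.01,24),(.122,-31,0,24),(.122,-35,0,24)])
E
```

```text
now [0.4629 0.0525 0.2783]
(67, 0) d [0.12  0.003 0.108] rv [-0.077  0.38   0.001] j5 1.44 j6 -1.8 e 0.0
(67, 0) d [0.145 0.008 0.049] rv [-0.077  0.38   0.001] j5 1.33 j6 -1.79 e 0.0
(62, 0) d [ 0.106 -0.     0.043] rv [-0.077  0.38   0.001] j5 1.29 j6 -1.8 e 0.0
(45, 0) d [ 0.075 -0.007  0.036] rv [-0.077  0.38   0.001] j5 1.26 j6 -1.82 e 0.0
(30, 3) d [ 0.049 -0.012  0.018] rv [-0.066  0.328  0.001] j5 1.14 j6 -1.84 e 0.0
(15, 8) d [ 0.024 -0.017 -0.007] rv [-0.049  0.243  0.001] j5 0.96 j6 -1.89 e 0.0
(0, 12) d [ 0.009 -0.02  -0.037] rv [-0.035  0.174  0.001] j5 0.79 j6 -1.95 e 0.0
(-15, 18) d [ 0.001 -0.022 -0.071] rv [-0.014  0.072  0.001] j5 0.56 j6 -2.09 e 0.0
(-25, 22) d [-0.001 -0.022 -0.094] rv [0.    0.004 0.001] j5 0.4 j6 -2.26 e 0.0
(-31, 24) d [-0.003 -0.023 -0.098] rv [ 0.007 -0.031  0.001] j5 0.34 j6 -2.39 e 0.0
(-31, 24) d [ 0.002 -0.022 -0.106] rv [ 0.007 -0.031  0.001] j5 0.32 j6 -2.42 e 0.0
(-35, 24) d [ 0.006 -0.021 -0.114] rv [ 0.007 -0.031  0.001] j5 0.3 j6 -2.45 e 0.0
```

Emit:
step_arm:
  rows: "-0.02 0.003 0.06 -0.03 0.15 0; -0.02 0.003 0.12 -0.06 0.3 0; -0.02 0.003 0.14 -0.077 0.38 0; 0.03 0.005 0.14 -0.077 0.38 0; 0.09 0.006 0.14 -0.077 0.38 0; 0.15 0.008 0.14 -0.077 0.38 0; 0.15 0.008 0.14 -0.077 0.38 0; 0.15 0.008 0.14 -0.077 0.38 0"
  grip: 0

```text
time: 12.15
position: [0.614, 0.0607, 0.4133]
tool_rot: [3.14, -0.006, -2.94]
wrist_force: [-0.6, -0.5, 0.8]
finger_gap: 0.002
grip_force: 0.0
```

Run:
```python
from h import *
plan(W,.09,[(.085,67,.03,0),(.095,62,0,0),(.105,45,0,0),(.11,30,0,3),(.115,15,0,8),(.118,0,0,12),(.12,-15,0,18),(.122,-25,0,22)])
```

```text
now [0.614  0.0607 0.4133]
(67, 0) d [-0.006 -0.    -0.086] rv [-0.    -0.006  0.001] j5 1.33 j6 -1.79 e 0.0
(62, 0) d [-0.045 -0.008 -0.092] rv [-0.    -0.006  0.001] j5 1.29 j6 -1.8 e 0.0
(45, 0) d [-0.076 -0.015 -0.099] rv [-0.    -0.006  0.001] j5 1.26 j6 -1.82 e 0.0
(30, 3) d [-0.102 -0.02  -0.117] rv [ 0.01  -0.057  0.001] j5 1.14 j6 -1.84 e 0.0
(15, 8) d [-0.127 -0.025 -0.142] rv [ 0.028 -0.143  0.001] j5 0.96 j6 -1.89 e 0.0
(0, 12) d [-0.142 -0.028 -0.172] rv [ 0.042 -0.211  0.001] j5 0.79 j6 -1.95 e 0.0
(-15, 18) d [-0.15  -0.03  -0.206] rv [ 0.063 -0.313  0.001] j5 0.56 j6 -2.09 e 0.0
(-25, 22) d [-0.152 -0.03  -0.229] rv [ 0.077 -0.382  0.001] j5 0.4 j6 -2.26 e 0.0
```

Emit:
step_arm:
  rows: "-0.004 0 -0.045 0 -0.006 0; -0.006 0 -0.086 0 -0.006 0; -0.006 0 -0.086 0 -0.006 0; -0.028 -0.004 -0.09 0 -0.006 0; -0.045 -0.008 -0.092 0 -0.006 0; -0.061 -0.012 -0.095 0 -0.006 0; -0.076 -0.015 -0.099 0 -0.006 0; -0.089 -0.018 -0.107 0.005 -0.03 0"

```text
time: 13.15
position: [0.5257, 0.0425, 0.3094]
tool_rot: [-3.14, 0.031, -2.94]
wrist_force: [1.5, 0.6, -0.5]
finger_gap: 0.009
grip_force: 0.3
```

Run:
```python
from h import *
plan(W,.09,[(.11,30,0,3),(.115,15,0,8),(.118,0,0,12),(.12,-15,0,18),(.122,-25,0,22)])
```

```text
now [0.5257 0.0425 0.3094]
(30, 3) d [-0.014 -0.002 -0.013] rv [ 0.006 -0.02   0.002] j5 1.14 j6 -1.84 e 0.0
(15, 8) d [-0.039 -0.007 -0.038] rv [ 0.023 -0.106  0.002] j5 0.96 j6 -1.89 e 0.0
(0, 12) d [-0.054 -0.01  -0.068] rv [ 0.037 -0.174  0.002] j5 0.79 j6 -1.95 e 0.0
(-15, 18) d [-0.062 -0.012 -0.102] rv [ 0.058 -0.277  0.002] j5 0.56 j6 -2.09 e 0.0
(-25, 22) d [-0.063 -0.012 -0.125] rv [ 0.072 -0.345  0.002] j5 0.4 j6 -2.26 e 0.0
```

Emit:
step_arm:
  rows: "-0.014 -0.002 -0.013 0.006 -0.02 0.002; -0.027 -0.005 -0.025 0.015 -0.06 0.002; -0.039 -0.007 -0.038 0.023 -0.106 0.002; -0.047 -0.009 -0.053 0.03 -0.14 0.002; -0.054 -0.01 -0.068 0.037 -0.174 0.002; -0.059 -0.011 -0.085 0.048 -0.225 0.002; -0.062 -0.012 -0.102 0.058 -0.277 0.002; -0.063 -0.012 -0.114 0.065 -0.31 0.002"

```text
time: 14.15
position: [0.462, 0.0305, 0.1941]
tool_rot: [3.141, 0.346, -2.938]
wrist_force: [1.0, 0.8, 0.4]
finger_gap: 0.003
grip_force: 0.3
```

Run:
```python
from h import *
plan(W,.09,[(.122,-25,0,22),(.122,-28,0,24),(.122,-31,0,24),(.122,-33,0,24),(.122,-35,0,24),(.122,-37,0,24)])
print(status.state()["wrist_force"])
```

```text
now [0.462  0.0305 0.1941]
(-25, 22) d [ 0.    -0.    -0.009] rv [ 0.007 -0.037 -0.   ] j5 0.4 j6 -2.26 e 0.0
(-28, 24) d [ 0.    -0.    -0.017] rv [ 0.014 -0.071 -0.   ] j5 0.33 j6 -2.4 e 0.0
(-31, 24) d [ 0.003  0.    -0.022] rv [ 0.014 -0.071 -0.   ] j5 0.32 j6 -2.42 e 0.0
(-33, 24) d [ 0.005  0.001 -0.026] rv [ 0.014 -0.071 -0.   ] j5 0.31 j6 -2.44 e 0.0
(-35, 24) d [ 0.007  0.001 -0.03 ] rv [ 0.014 -0.071 -0.   ] j5 0.3 j6 -2.45 e 0.0
(-37, 24) d [ 0.009  0.002 -0.033] rv [ 0.014 -0.071 -0.   ] j5 0.29 j6 -2.47 e 0.0
[1.03978309 0.82131419 0.37428256]
```

Emit:
step_arm:
  rows: "0 0 -0.009 0.007 -0.037 0; 0 0 -0.013 0.014 -0.071 0; 0 0 -0.017 0.014 -0.071 0; 0.002 0 -0.019 0.014 -0.071 0; 0.003 0 -0.022 0.014 -0.071 0; 0.003 0 -0.022 0.014 -0.071 0"

```text
time: 14.9
position: [0.4663, 0.0307, 0.1721]
tool_rot: [-3.142, 0.417, -2.938]
wrist_force: [-0.5, 0.8, 2.5]
finger_gap: 0.007
grip_force: 1.7
```

Emit:
step_arm:
  rows: "0.0008 0 -0.0013 0 0 0; 0.0017 0.0003 -0.0025 0 0 0; 0.0025 0.0004 -0.0037 0 0 0; 0.0025 0.0004 -0.0037 0 0 0"

```text
time: 15.4
position: [0.4683, 0.031, 0.168]
tool_rot: [-3.142, 0.416, -2.938]
wrist_force: [0.2, 0.2, -0.0]
finger_gap: 0.006
grip_force: 0.2
```

Emit:
step_arm:
  rows: "0.0008 0 -0.0012 0 0 0; 0.0015 0.0002 -0.0023 0 0 0; 0.002 0.0003 -0.003 0 0 0; 0.002 0.0003 -0.003 0 0 0"

```text
time: 15.9
position: [0.4694, 0.0312, 0.1658]
tool_rot: [-3.141, 0.418, -2.938]
wrist_force: [-13.3, -3.5, 25.2]
finger_gap: 0.004
grip_force: 14.5
```

Emit:
step_arm:
  rows: "-0.01 -0.002 0.015 0 0 0; -0.025 -0.01 0.06 0 0.1 0; -0.025 -0.03 0.12 -0.04 0.2 0; -0.01 -0.08 0.16 -0.06 0.3 0; 0.02 -0.13 0.18 -0.08 0.418 0; 0.05 -0.17 0.18 -0.08 0.418 0; 0.08 -0.2 0.18 -0.08 0.418 0; 0.08 -0.2 0.18 -0.08 0.418 0"

```text
time: 16.9
position: [0.5518, -0.1711, 0.3441]
tool_rot: [3.136, -0.009, -2.942]
wrist_force: [-0.6, 0.0, -0.0]
finger_gap: 0.005
grip_force: 0.0
```

Run:
```python
from h import *
plan(Rc,-.134,[(.08,43,.06,0),(.065,43,.03,0),(.07,36,0,0),(.075,20,0,3),(.08,5,0,9),(.084,-10,0,15),(.086,-20,0,20),(.087,-27,0,22),(.087,-31,0,22),(.087,-35,0,22)])
```

```text
now [ 0.5518 -0.1711  0.3441]
(43, 0) d [ 0.082  0.008 -0.019] rv [-0.004 -0.01   0.003] j5 1.37 j6 -2.13 e 0.0
(43, 0) d [ 0.073  0.006 -0.051] rv [-0.004 -0.01   0.003] j5 1.29 j6 -2.14 e 0.0
(36, 0) d [ 0.043 -0.    -0.076] rv [-0.004 -0.01   0.003] j5 1.22 j6 -2.17 e 0.0
(20, 3) d [ 0.023 -0.004 -0.09 ] rv [ 0.007 -0.061  0.003] j5 1.11 j6 -2.21 e 0.0
(5, 9) d [ 0.003 -0.008 -0.109] rv [ 0.028 -0.164  0.003] j5 0.95 j6 -2.32 e 0.0
(-10, 15) d [-0.01  -0.011 -0.133] rv [ 0.049 -0.266  0.002] j5 0.79 j6 -2.47 e 0.0
(-20, 20) d [-0.017 -0.012 -0.15 ] rv [ 0.066 -0.352  0.002] j5 0.67 j6 -2.65 e 0.0
(-27, 22) d [-0.017 -0.012 -0.161] rv [ 0.073 -0.386  0.002] j5 0.62 j6 -2.74 e 0.0
(-31, 22) d [-0.015 -0.012 -0.167] rv [ 0.073 -0.386  0.002] j5 0.6 j6 -2.75 e 0.0
(-35, 22) d [-0.012 -0.011 -0.173] rv [ 0.073 -0.386  0.002] j5 0.59 j6 -2.75 e 0.0
```

Emit:
step_arm:
  rows: "0.05 0.006 -0.01 0 -0.01 0.003; 0.082 0.008 -0.019 0 -0.01 0.003; 0.078 0.007 -0.04 0 -0.01 0.003; 0.073 0.006 -0.051 0 -0.01 0.003; 0.058 0.003 -0.064 0 -0.01 0.003; 0.043 0 -0.076 0 -0.01 0.003; 0.033 -0.002 -0.083 0.003 -0.04 0.003; 0.023 -0.004 -0.09 0.007 -0.061 0.003"

```text
time: 17.9
position: [0.5717, -0.1723, 0.255]
tool_rot: [3.141, 0.053, -2.936]
wrist_force: [0.1, -0.1, 1.1]
finger_gap: 0.003
grip_force: 0.3
```

Run:
```python
from h import *
plan(Rc,-.134,[(.075,20,0,3),(.08,5,0,9),(.084,-10,0,15),(.086,-20,0,20),(.087,-27,0,22),(.087,-31,0,22),(.087,-33,0,22),(.087,-35,0,22)])
```

```text
now [ 0.5717 -0.1723  0.255 ]
(20, 3) d [ 0.003 -0.003 -0.001] rv [-0.001  0.    -0.002] j5 1.11 j6 -2.21 e 0.0
(5, 9) d [-0.017 -0.007 -0.02 ] rv [ 0.02  -0.102 -0.002] j5 0.95 j6 -2.32 e 0.0
(-10, 15) d [-0.03  -0.01  -0.043] rv [ 0.042 -0.205 -0.002] j5 0.79 j6 -2.47 e 0.0
(-20, 20) d [-0.037 -0.011 -0.061] rv [ 0.059 -0.29  -0.002] j5 0.67 j6 -2.65 e 0.0
(-27, 22) d [-0.037 -0.011 -0.072] rv [ 0.066 -0.325 -0.002] j5 0.62 j6 -2.74 e 0.0
(-31, 22) d [-0.035 -0.011 -0.078] rv [ 0.066 -0.325 -0.002] j5 0.6 j6 -2.75 e 0.0
(-33, 22) d [-0.034 -0.011 -0.081] rv [ 0.066 -0.325 -0.002] j5 0.6 j6 -2.75 e 0.0
(-35, 22) d [-0.032 -0.01  -0.084] rv [ 0.066 -0.325 -0.002] j5 0.59 j6 -2.75 e 0.0
```

Emit:
step_arm:
  rows: "-0.007 -0.005 -0.01 0.01 -0.05 -0.002; -0.017 -0.007 -0.02 0.02 -0.102 -0.002; -0.024 -0.009 -0.032 0.03 -0.15 -0.002; -0.03 -0.01 -0.043 0.042 -0.205 -0.002; -0.034 -0.011 -0.052 0.05 -0.25 -0.002; -0.037 -0.011 -0.061 0.059 -0.29 -0.002; -0.037 -0.011 -0.072 0.066 -0.325 -0.002; -0.037 -0.011 -0.072 0.066 -0.325 -0.002"

```text
time: 18.9
position: [0.5342, -0.1829, 0.1824]
tool_rot: [3.14, 0.382, -2.94]
wrist_force: [-0.5, 0.1, -0.3]
finger_gap: 0.001
grip_force: 0.0
```

Emit:
step_arm:
  rows: "0.001 0 -0.002 0 0 0; 0.002 0 -0.004 0 0 0; 0.003 0 -0.006 0 0 0; 0.003 0 -0.006 0 0 0"

```text
time: 19.4
position: [0.539, -0.1835, 0.1773]
tool_rot: [-3.141, 0.383, -2.937]
wrist_force: [-3.8, 0.1, 4.3]
finger_gap: 0.001
grip_force: 2.4
```

Emit:
step_arm:
  rows: "0.0005 0 -0.0015 0 0 0; 0.001 0.0002 -0.003 0 0 0; 0.0015 0.0003 -0.0045 0 0 0; 0.0015 0.0003 -0.0045 0 0 0"

```text
time: 19.9
position: [0.5407, -0.1836, 0.1735]
tool_rot: [-3.14, 0.385, -2.938]
wrist_force: [-8.1, 0.9, 15.9]
finger_gap: 0.001
grip_force: 8.5
```

Emit:
step_arm:
  rows: "0 0 -0.0005 0 0 0; 0.0002 0 -0.001 0 0 0; 0.0002 0 -0.001 0 0 0"

```text
time: 20.27
position: [0.5408, -0.1836, 0.1732]
tool_rot: [-3.14, 0.385, -2.937]
wrist_force: [-12.5, 1.0, 23.3]
finger_gap: 0.005
grip_force: 13.1
```

Emit:
step_arm:
  rows: "-0.01 -0.002 0.015 0 0 0; -0.02 -0.003 0.06 -0.02 0.1 0; -0.02 0.01 0.12 -0.05 0.25 0; 0 0.04 0.17 -0.08 0.385 0; 0.04 0.07 0.17 -0.08 0.385 0; 0.08 0.09 0.17 -0.08 0.385 0; 0.08 0.09 0.17 -0.08 0.385 0"

```text
time: 21.15
position: [0.623, -0.092, 0.3412]
tool_rot: [-3.14, -0.008, -2.935]
wrist_force: [-0.6, -0.6, 0.2]
finger_gap: 0.001
grip_force: 0.0
```

Run:
```python
from h import *
plan(B,-.052,[(.08,64,.04,0),(.06,64,.035,0),(.068,56,0,0),(.072,40,0,0),(.075,20,0,3),(.08,5,0,9),(.084,-10,0,15),(.086,-20,0,20),(.087,-27,0,22),(.087,-31,0,22),(.087,-35,0,22)])
```

```text
now [ 0.623  -0.092   0.3412]
(64, 0) d [ 0.014  0.013 -0.028] rv [ 0.003 -0.008 -0.003] j5 1.33 j6 -2.0 e 0.0
(64, 0) d [ 0.019  0.014 -0.049] rv [ 0.003 -0.008 -0.003] j5 1.29 j6 -2.0 e 0.0
(56, 0) d [-0.024  0.005 -0.06 ] rv [ 0.003 -0.008 -0.003] j5 1.23 j6 -2.03 e 0.0
(40, 0) d [-0.043  0.002 -0.068] rv [ 0.003 -0.008 -0.003] j5 1.2 j6 -2.05 e 0.0
(20, 3) d [-0.065 -0.003 -0.087] rv [ 0.014 -0.059 -0.003] j5 1.08 j6 -2.09 e 0.0
(5, 9) d [-0.085 -0.007 -0.106] rv [ 0.035 -0.162 -0.003] j5 0.91 j6 -2.19 e 0.0
(-10, 15) d [-0.098 -0.01  -0.13 ] rv [ 0.056 -0.264 -0.003] j5 0.73 j6 -2.33 e 0.0
(-20, 20) d [-0.105 -0.011 -0.147] rv [ 0.074 -0.35  -0.003] j5 0.59 j6 -2.51 e 0.0
(-27, 22) d [-0.105 -0.011 -0.159] rv [ 0.081 -0.384 -0.003] j5 0.53 j6 -2.61 e 0.0
(-31, 22) d [-0.103 -0.011 -0.164] rv [ 0.081 -0.384 -0.003] j5 0.52 j6 -2.62 e 0.0
(-35, 22) d [-0.1  -0.01 -0.17] rv [ 0.081 -0.384 -0.003] j5 0.51 j6 -2.63 e 0.0
```

Emit:
step_arm:
  rows: "0.017 0.013 -0.03 0 -0.008 0; 0.019 0.014 -0.049 0 -0.008 0; 0.019 0.014 -0.049 0 -0.008 0; -0.002 0.01 -0.055 0 -0.008 0; -0.024 0.005 -0.06 0 -0.008 0; -0.043 0.002 -0.068 0 -0.008 0; -0.054 0 -0.077 0.01 -0.03 0; -0.065 -0.003 -0.087 0.014 -0.059 -0.003"

```text
time: 22.15
position: [0.5554, -0.0975, 0.2556]
tool_rot: [-3.141, 0.054, -2.942]
wrist_force: [0.8, 0.3, 0.6]
finger_gap: 0.006
grip_force: 0.3
```

Run:
```python
from h import *
plan(B,-.052,[(.08,5,0,9),(.084,-10,0,15),(.086,-20,0,20),(.087,-27,0,22),(.087,-31,0,22),(.087,-35,0,22)])
```

```text
now [ 0.5554 -0.0975  0.2556]
(5, 9) d [-0.017 -0.002 -0.021] rv [ 0.021 -0.101  0.003] j5 0.91 j6 -2.19 e 0.0
(-10, 15) d [-0.031 -0.004 -0.044] rv [ 0.042 -0.204  0.003] j5 0.73 j6 -2.33 e 0.0
(-20, 20) d [-0.037 -0.006 -0.061] rv [ 0.06  -0.289  0.003] j5 0.59 j6 -2.51 e 0.0
(-27, 22) d [-0.037 -0.006 -0.073] rv [ 0.067 -0.324  0.003] j5 0.53 j6 -2.61 e 0.0
(-31, 22) d [-0.035 -0.005 -0.079] rv [ 0.067 -0.324  0.003] j5 0.52 j6 -2.62 e 0.0
(-35, 22) d [-0.032 -0.005 -0.084] rv [ 0.067 -0.324  0.003] j5 0.51 j6 -2.63 e 0.0
```

Emit:
step_arm:
  rows: "-0.008 -0.001 -0.01 0.01 -0.05 0; -0.017 -0.002 -0.021 0.021 -0.101 0.003; -0.024 -0.003 -0.032 0.03 -0.15 0.003; -0.031 -0.004 -0.044 0.042 -0.204 0.003; -0.034 -0.005 -0.052 0.05 -0.25 0.003; -0.037 -0.006 -0.061 0.06 -0.289 0.003; -0.037 -0.006 -0.073 0.067 -0.324 0.003; -0.037 -0.006 -0.073 0.067 -0.324 0.003"

```text
time: 23.15
position: [0.5176, -0.1029, 0.1815]
tool_rot: [3.139, 0.381, -2.94]
wrist_force: [-1.7, 0.2, -0.2]
finger_gap: 0.004
grip_force: 0.0
```

Emit:
step_arm:
  rows: "0.001 0 -0.002 0 0 0; 0.002 0 -0.004 0 0 0; 0.003 0 -0.006 0 0 0; 0.003 0 -0.006 0 0 0; 0.0035 0 -0.0075 0 0 0; 0.004 0 -0.009 0 0 0; 0.0045 0 -0.0105 0 0 0; 0.0045 0 -0.0105 0 0 0"

```text
time: 24.15
position: [0.5233, -0.1024, 0.1726]
tool_rot: [3.141, 0.384, -2.937]
wrist_force: [-13.9, -0.9, 24.3]
finger_gap: 0.004
grip_force: 13.9
```

Emit:
step_arm:
  rows: "-0.01 -0.002 0.015 0 0 0; -0.03 -0.004 0.06 0 0.1 0; -0.05 -0.03 0.12 0 0.2 0; -0.06 -0.09 0.15 -0.05 0.3 0; -0.07 -0.15 0.15 -0.05 0.3 0; -0.08 -0.21 0.15 -0.05 0.3 0; -0.1 -0.26 0.15 -0.05 0.3 0; -0.1 -0.26 0.15 -0.05 0.3 0"

```text
time: 25.15
position: [0.4223, -0.3664, 0.3206]
tool_rot: [3.13, 0.078, -2.945]
wrist_force: [0.8, 0.4, -0.0]
finger_gap: 0.005
grip_force: 0.0
```

Run:
```python
from h import *
import cv2
im={n:cv2.cvtColor(vision.grab_frame(n),cv2.COLOR_RGB2BGR) for n in("side","scene")}
Z=4
def crop(n,x,y,w,h):
    c=cv2.resize(im[n][y:y+h,x:x+w],None,fx=Z,fy=Z,interpolation=cv2.INTER_CUBIC)
    for hg,wd,Ln in((W,.182,.127),(B,.076,.092),(Rc,.076,.092)):
      for th,col in((.0,(0,255,0)),(.08,(255,0,255))):
        for sg in(-1,1):
          u=proj(n,T2(D,lid(hg,wd,Ln,sg,1,th))); cv2.circle(c,tuple(np.int32((u-[x,y]+.5)*Z)),2,col,-1)
    return c
a=crop("side",230,150,130,100); b=crop("scene",190,170,130,100) if 0 else None
b=crop("scene",190,175,70,100)
cv2.imwrite("pics/end.png",np.hstack([a,b])); print(a.shape,b.shape,status.state()["position"])
```

```text
(400, 520, 3) (400, 280, 3) [ 0.42299353 -0.36252594  0.32048443]
```

View pics/end.png

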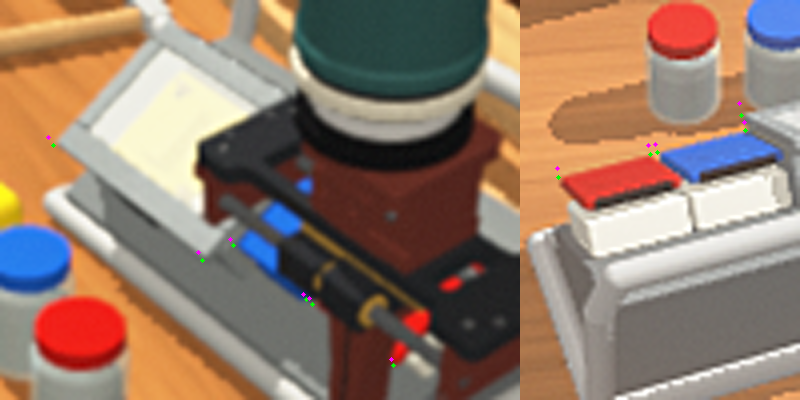

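The last picture shows all three lids on the shut (green) markers. Each one also held over 25 N on a hard stop at the shut height, so all three are past their latches. Handing in.

```bash
python3 -c "
from workcell import order; print(order.sign_off())"
```

```text
the job is handed in; nothing more can be done
None
```

I put the guard on its seat over both pins, pressed the window and the blue and red covers to their shut stops, and handed the job in at about 25 s; sign-off returned no verdict, so the latches are inferred from each lid holding over 25 N at its shut height.

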